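Pack a sheet-metal housing kit in layers

ROBOT

A 6-joint arm with a two-finger parallel gripper is mounted at the origin on the work surface. World frame = base frame: x ahead of the robot, y to its left, z up, the work surface at z = 0. Lengths are in m, angles in rad, forces in N, time in s.
With the tool pointing down it reaches from about 0.325 to 0.9 m from the base axis. Payload 6.1 kg.
Tool frame: the origin (TCP) lies at the centre of the arm's flange, where the gripper is bolted on; the fingertips stand 182 mm ahead of it and the grasp point (between the pads) lies 164 mm ahead of it; z points along the fingers, x is the direction in which the jaws open and shut, and the axes are right-handed (so a half turn about z gives the same grasp; the last joint's range is limited). The gripper opens to 87 mm and grips with 3 to 60 N. Pads are 19 mm wide; open, the fingers measure 117 mm over their backs; the gripper's body (75 mm by 190 mm) begins 51 mm behind the grasp point.
Start: joints at [-1.419, 0.22, 1.526, -0, 1.395, -0.126], TCP at [0.171, -0.601, 0.405] pointing down, gripper open.
Joint ranges: [-2.98, 2.98], [-0.91, 2.08], [0.09, 2.57], [-1.24, 4.39], [0.2, 2.65], [-2.68, 2.68]. Speed limits (rad/s): [2.57, 2.57, 3.01, 3.14, 3.14, 3.14].

INTERFACE

Orientations are given as a unit quaternion [w, x, y, z].
In Python, from bench import robot gives the robot as it stands.
- The arm moves only by the tool send_rows, never from a script. Its argument "rows" is a list of rows, each a list of 4 numbers: the shift along the world's x, y, z in m, then the turn about the world's z in rad. In form: [[x, y, z, twist], ...]. A call has 1 to 12 rows; each row shifts and turns the commanded pose from where the row before left it; what a row does not reach is not made up. A row lasts 1/10 s, in which the tool goes at most 50 mm and 8.59 degrees, less where a joint would pass 70% of its speed; a pose out of reach is approached as far as the arm can. A call with a gripper value outside its range is refused whole. "hand" is the closure, from 0 (fully open) to 1 (shut), set as the call begins (left out, the last holds). The fingers move at their own pace and stop on an object; "force" is the grip in N (left out, the last holds). Time passes only in rows, so rows that do not move let the fingers close. It gives the time, the measured TCP pose, the force and the opening at its end, in the units of the state.
- robot.get_obs(): the state, without advancing time (a new reading comes with each control period).
- robot.get_image(name): name is "scene" or "top" or "wrist"; returns a dict with "frame" (420x560x3 uint8, red, green, blue), "fx", "fy", "cx", "cy" (pixels), "D" ([k1, k2, p1, p2, k3] as OpenCV has them; the pictures are not rectified), "world_from_camera" (4x4, takes a point from camera to world coordinates). Camera axes: x right, y down, z forward; pixel columns grow to the right and rows downward; lengths in m; the calibration is good to about 2 mm. A picture is of the moment at which its call begins. There is no depth.
- robot.sign_off(): hands the job in, once; it reports no verdict.
Trained networks look in a picture, given as the dict that the camera call returned (one of the last four; its "shot" number tells which), for a name from the list of things; names that differ only in an ending like _2 or _b are one class to them, and where a whole thing is asked for, a point or a joint stands for the part that bears it (a point fixed in the world has none). Each returns a list of dicts, best first, with "score" (0 to 1); they miss things now and then, are a little off and sometimes report something else, mostly with a low value. They report only what shows in the picture. A call takes as long as a camera call.
- robot.boxes_of(target, picture): "location" ([row, column] in pixels, amid what is visible of it).
- robot.outline_of(target, picture): "mask" (420x560 bool, what is visible of it) and "location" ([row, column] in pixels, amid what is visible of it).
The state is a dict: "time_s": time; "qpos": joint angles; "joint_vel": joint speeds; "joint_torque": joint torques, N m; "ee_pos": TCP position; "orientation": TCP orientation; "wrist_force": force on the tool from outside, world axes, zero at the start; "ft_torque": the same for the moment, N m; "gripper_width": finger opening in m.
Only numpy, scipy, OpenCV 4.12 (cv2) and the standard library are available. Lean on these libraries where they do the work, as an engineer would, in place of code of your own. Each camera call takes 0.05 s, during which the arm holds its last target. There are 200 camera calls.

TASK

Pack the finished housing kit from the brown mat into the blue tray: lay the U-shaped channel open side up in the black cradle, with the round tube spacer standing inside it over the single hole in its floor, the terminal block set squarely over the pair of holes, and the slotted cover closed on top, its two tabs outside the channel's sides and its ends even with the channel's. Stand the small paint bottle upright, right down in the empty well of the grey rack between the two jars. Lower every piece into place rather than dropping it, and leave the white tub and the brush where they are.

Things in the scene. Friction and masses are not known exactly. Their poses are not given: they have to be found in the camera images.
- channel: U-shaped pale grey sheet-metal channel, open side up: 200 (x) x 54 (y) x 40 (z) mm, sheet 3 mm, 48 mm clear between its long walls, a wall also closing its +x end (-x end open). Origin: centre of underside, z up. Floor holes, seen as dark spots on the centre line: single one (9 mm) at x=+40 mm, pair of 6 mm ones at x=-29 and -55 (middle -42). 0.23 kg; grip across the 54 mm
- cover: Pale grey plate 200 (x) x 67 (y) x 3 mm with dark slots; in the middle of each long side a tab 80 mm long, 3 thick, folded 9 mm down, 61 clear between tabs. Lies on its tabs, 12 mm high in all. Origin: centre, at the tabs' lower edge, z up: 31 mm above the channel's origin when closed (3.5 mm play each side). Either way round. 0.12 kg; grip across the tabs, 67 mm
- block: Terminal block, black plastic, 40 (x) x 28 (y) mm, 18 mm high, with a 14 mm wide ridge along x up to 28 mm carrying three bright screw heads. Origin: centre of underside, z up. Its 40 mm length goes along the channel, either way round. 0.06 kg. Gripped by its 40 mm length, the fingers have room between the channel's walls
- spacer: Bare aluminium tube standing upright: 30 mm outside diameter, 12 mm bore, 30 mm high. Origin: centre of underside, z up along its axis. 0.045 kg. Inside the channel there is room for the fingers only if they close along the channel's length
- bottle: Small white paint bottle with black cap, upright, 26 mm diameter, 58 mm high in all. Origin: centre of underside, z up. About 0.04 kg. All five pieces start upright on the brown mat, 3 mm thick
- cradle: Fixed black holder in the shallow blue tray (floor 4 mm thick, rim 14 mm high). Origin: centre of underside; x along its length, z up. 226 (x) x 80 (y) x 18 (z) mm; pocket for the channel 210 x 62 mm, its floor 6 mm above the origin; its long sides are cut away over the middle 90 mm for the fingers. The channel may lie in it either way round
- rack: Fixed grey bar in the same tray, 184 (x) x 50 (y) x 24 (z) mm. Origin: centre of underside; x along the bar, z up. In the middle of its top is an empty round well, 32 mm diameter, floor 6 mm above the origin, between two fixed white jars with red caps (32 mm diameter, at x=-62 and +62 mm, tops 55 mm above the origin)
- tub: Bystander, leave alone: open white plastic tub 100 x 130 x 45 mm on the table to the robot's left. Origin: centre of underside
- brush: Bystander, leave alone: fine paint brush, 180 mm long, orange handle 8 mm thick, lying on the table beyond the mat and tray. Origin: centre of underside; x along it

How it is judged:
By the outcome, as a careful person would: the job done as asked, in the order asked, and still so for the second after the job is handed in, with the robot touching nothing.
It also fails if it takes over 138 s, if anything falls off the work surface, if the arm or the gripper's body presses on something with over 40 N, if the wrist force passes 120 N, or if a joint passes its speed limit or range.

## Working session

There is one attempt and no reset: what is moved stays moved. The work goes in short steps, Python scripts to look and compute and a tool call to move; the robot and the scene stay as the last step left them, time stands still between calls to the robot, and variables do not carry over. Pictures are saved under pics/ and viewed, about 12 in all and at most 16, crops included, and the job is handed in when it is done.

Besides the shell and the picture viewer there is one more tool, called after "Request:" as name(argument=value, ...) on one line, values as JSON. send_rows: Moves the arm, as the interface text tells. Its arguments: {"type":"object","properties":{"rows":{"type":"array","items":{"type":"array","items":{"type":"number"}}},"hand":{"type":"number"},"force":{"type":"number"}},"required":["rows"]}

```bash
ls; mkdir -p pics
cat > h.py <<'E'
import numpy as np, cv2
from bench import robot
def K(p): return np.array([[p['fx'],0,p['cx']],[0,p['fy'],p['cy']],[0,0,1.]])
def ray(p,rc):
    rc=np.atleast_2d(np.asarray(rc,float))
    n=cv2.undistortPoints(rc[:,None,::-1].copy(),K(p),np.array(p['D'],float))[:,0]
    T=np.array(p['world_from_camera']); d=np.c_[n,np.ones(len(n))]@T[:3,:3].T
    return T[:3,3],d
def toz(p,rc,z):
    o,d=ray(p,rc); return o+d*((z-o[2])/d[:,2])[:,None]
def proj(p,X):
    T=np.linalg.inv(np.array(p['world_from_camera'])); 
    r,_=cv2.Rodrigues(T[:3,:3]); q,_=cv2.projectPoints(np.atleast_2d(X).astype(float),r,T[:3,3],K(p),np.array(p['D'],float))
    return q[:,0,::-1]
def save(p,n,crop=None,s=1):
    f=p['frame'][:,:,::-1]
    if crop: f=f[crop[0]:crop[1],crop[2]:crop[3]]
    cv2.imwrite('pics/'+n,cv2.resize(f,None,fx=s,fy=s,interpolation=cv2.INTER_CUBIC))
E
python3 - <<'E'
from h import *
for n in ['top','scene']:
    p=robot.get_image(n); save(p,n+'0.png',s=1.42)
    print(n,np.round(p['world_from_camera'],3).tolist(),p['fx'])
    for t in ['channel','cover','block','spacer','bottle','cradle','rack','tub','brush']:
        print(t,[(round(d['score'],2),np.round(d['location'],1).tolist(),np.round(toz(p,d['location'],.01)[0,:2],3).tolist(),int(d['mask'].sum())) for d in robot.outline_of(t,p)[:3]])
print(robot.get_obs())
E
```

```text
pics
top [[-0.011, -0.989, 0.146, 0.439], [-1.0, 0.014, 0.017, 0.104], [-0.019, -0.146, -0.989, 1.09], [0.0, 0.0, 0.0, 1.0]] 419.3953837272421
channel [(0.78, [230.2, 194.9], [0.57, 0.343], 1874), (0.58, [317.5, 107.6], [0.351, 0.558], 2539)]
cover [(0.92, [229.0, 289.9], [0.57, 0.096], 2074), (0.64, [198.8, 243.3], [0.651, 0.217], 179)]
block [(0.71, [199.8, 246.4], [0.648, 0.209], 182)]
spacer []
bottle [(0.44, [232.1, 245.5], [0.563, 0.211], 136)]
cradle [(0.75, [239.5, 441.0], [0.538, -0.29], 2938), (0.35, [226.9, 196.1], [0.578, 0.34], 1921)]
rack [(0.6, [221.0, 389.2], [0.587, -0.161], 1534)]
tub [(0.92, [313.6, 107.8], [0.361, 0.558], 2592)]
brush [(0.44, [143.2, 330.1], [0.798, -0.015], 252)]
scene [[0.223, 0.826, -0.518, 1.49], [0.975, -0.186, 0.124, -0.094], [0.006, -0.532, -0.846, 1.517], [0.0, 0.0, 0.0, 1.0]] 531.7112461790985
channel [(0.58, [199.2, 340.7], [0.577, 0.344], 947)]
cover [(0.75, [213.4, 266.5], [0.577, 0.086], 1030)]
block []
spacer [(0.56, [199.1, 301.2], [0.547, 0.213], 84)]
bottle [(0.56, [180.9, 290.7], [0.466, 0.196], 74)]
cradle [(0.85, [227.0, 150.0]
[... 198 characters left out ...]
pos': array([-1.41911065e+00,  2.20409129e-01,  1.52648756e+00, -2.69063090e-05,
        1.39470105e+00, -1.26070471e-01]), 'joint_vel': array([ 7.13164386e-05,  1.42922142e-04, -8.98523235e-04, -5.38580643e-05,
       -1.20819741e-03, -2.42254875e-04]), 'joint_torque': array([-4.84198645e-04, -4.94571805e+01, -3.87721217e+01,  7.02538644e-02,
        4.68477141e-02,  5.46181511e-06]), 'ee_pos': array([ 0.17138367, -0.60104068,  0.40473858]), 'orientation': array([ 7.71041322e-06,  7.98186388e-01, -6.02410566e-01, -1.10654946e-05]), 'wrist_force': array([ 0.56094326,  0.85812545, -0.20857173]), 'ft_torque': array([-0.01310537, -0.03510874,  0.02278456]), 'gripper_width': 0.08659753924810495}
```

View pics/top0.png

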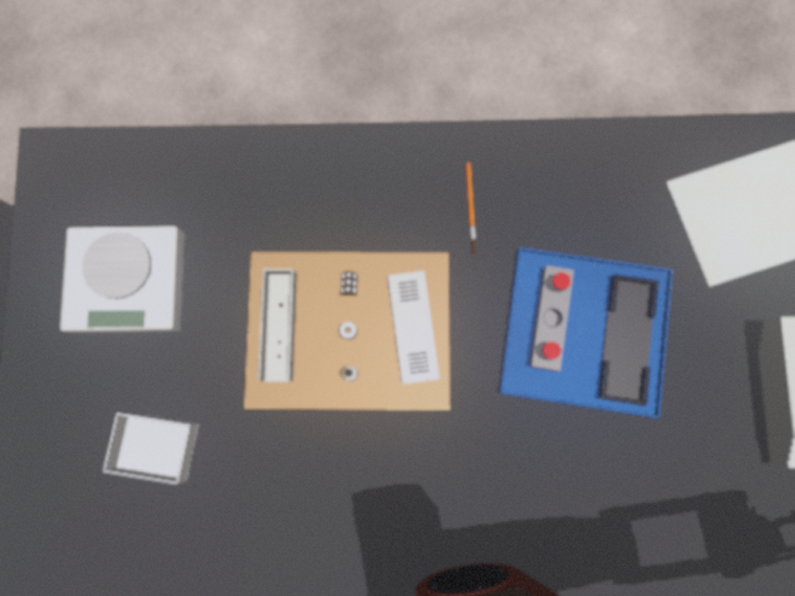

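Run:
```python
from h import *
p=robot.get_image('top'); save(p,'top1.png',(130,330,140,490),2.25)
```

```text
(no output)
```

View pics/top1.png

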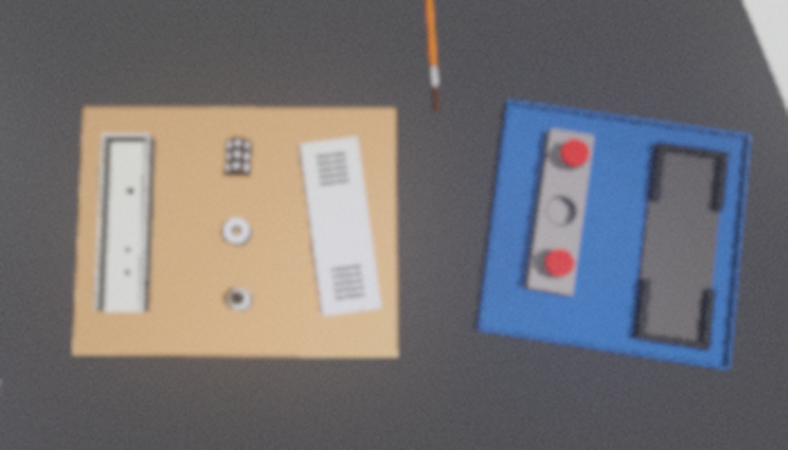

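The top view shows the channel (crop 127,222; wall at the far, +x end), block (237,156), spacer ring (237,231), capped bottle (237,298), cover (341,225, slightly turned) and cradle (682,247). The rack well is at (562,211). I'll go over the tray for a wrist look.

Request:
send_rows(rows=[[0.033, 0.032, 0.005, -0.025], [0.033, 0.032, 0.005, -0.025], [0.033, 0.032, 0.005, -0.025], [0.033, 0.032, 0.005, -0.025], [0.033, 0.032, 0.005, -0.025], [0.033, 0.032, 0.005, -0.025], [0.033, 0.032, 0.005, -0.025], [0.033, 0.032, 0.005, -0.025], [0.033, 0.032, 0.005, -0.025], [0.033, 0.032, 0, -0.025], [0.033, 0.032, 0, -0.025], [0, 0, 0, 0]])

```text
time_s: 2.25
ee_pos: [0.5373, -0.245, 0.4498]
orientation: [-0.001, 0.71, -0.704, 0.0]
wrist_force: [-0.4, -0.6, -0.7]
gripper_width: 0.0869
```

Run:
```python
from h import *
p=robot.get_image('wrist'); save(p,'w0.png',s=1.42)
print(np.round(p['world_from_camera'],3).tolist(),p['fx'],p['D'],robot.get_obs()['ee_pos'])
for t in ['cradle','rack']:
  for d in robot.outline_of(t,p)[:2]: print(t,d['score'],d['location'],toz(p,d['location'],.02),d['mask'].sum())
```

```text
[[0.009, -0.97, -0.244, 0.604], [-1.0, -0.009, -0.0, -0.246], [-0.002, 0.244, -0.97, 0.43], [0.0, 0.0, 0.0, 1.0]] 357.74706621582203 [0.00922879 0.         0.         0.         0.        ] [ 0.53583913 -0.24682419  0.44960164]
cradle 0.98 [158.2, 316.4] [[ 0.55302953 -0.29117928  0.02      ]] 13348
rack 0.71 [129.5, 199.4] [[ 0.58407162 -0.15838893  0.02      ]] 8270
```

View pics/w0.png

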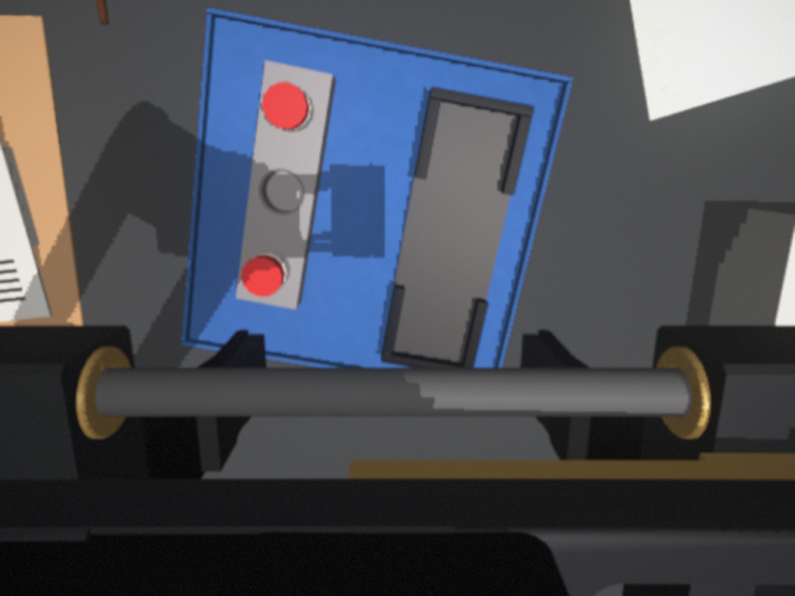

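Wrist view (1.42 scale): cradle corners at about (430,88), (534,106), (383,360), (470,368). The rack well is at (284,191) and the caps at (285,105) and (263,275). Next I fit models to the masks.

```bash
cat >> h.py <<'E'
from scipy.optimize import minimize
def boxpts(l,w,z0,z1): return np.array([[a*l/2,b*w/2,z] for a in(-1,1) for b in(-1,1) for z in(z0,z1)])
def cylpts(d,z0,z1):
    t=np.linspace(0,2*np.pi,48,endpoint=False); return np.array([[d/2*np.cos(a),d/2*np.sin(a),z] for a in t for z in(z0,z1)])
def hullmask(p,parts,v,S=4):
    c,s=np.cos(v[2]),np.sin(v[2]); m=np.zeros((420*S,560*S),np.uint8)
    for P in parts:
        X=P.copy(); X[:,0]=c*P[:,0]-s*P[:,1]+v[0]; X[:,1]=s*P[:,0]+c*P[:,1]+v[1]
        q=proj(p,X)[:,::-1]; h=cv2.convexHull(((q+.5)*S-.5).astype(np.float32))
        cv2.fillConvexPoly(m,np.round(h*16).astype(np.int32),1,shift=4)
    return m.reshape(420,S,560,S).mean((1,3))
def fit(p,mask,parts,v0,yaw=True,valid=None):
    M=mask.astype(float); V=np.ones_like(M) if valid is None else valid
    def f(u):
        v=[v0[0]+u[0]*.01,v0[1]+u[1]*.01,v0[2]+(u[2]*.1 if yaw else 0)]
        R=hullmask(p,parts,v); return 1-(np.minimum(R,M)*V).sum()/(np.maximum(R,M)*V).sum()
    n=3 if yaw else 2
    r=minimize(f,np.zeros(n),method='Nelder-Mead',options=dict(initial_simplex=np.vstack([np.zeros(n),np.eye(n)]),xatol=.005,fatol=1e-5))
    u=r.x; return np.round([v0[0]+u[0]*.01,v0[1]+u[1]*.01,v0[2]+(u[2]*.1 if yaw else 0),1-r.fun],4)
CH=[boxpts(.2,.054,.003,.043)]; CR=[boxpts(.226,.08,.004,.022)]
CO=[boxpts(.2,.067,.012,.015),boxpts(.08,.067,.003,.015)]
def jar(x): 
    P=cylpts(.032,.028,.059); P[:,0]+=x; return P
RK=[boxpts(.184,.05,.004,.028)]; RKJ=RK+[jar(.062),jar(-.062)]
SP=[cylpts(.03,.003,.033)]; BO=[cylpts(.026,.003,.055)]; BL=[boxpts(.04,.028,.003,.021),boxpts(.04,.014,.003,.031)]
def overlay(p,n,parts_v,crop=None,s=1):
    q=dict(p); f=p['frame'].copy()
    for parts,v in parts_v:
        cs,_=cv2.findContours((hullmask(p,parts,v,1)>.5).astype(np.uint8),cv2.RETR_EXTERNAL,cv2.CHAIN_APPROX_NONE)
        cv2.drawContours(f,cs,-1,(0,255,0),1)
    q['frame']=f; save(q,n,crop,s)
E
python3 - <<'E'
from h import *
p=robot.get_image('wrist')
V=np.ones((420,560)); V[245:]=0
c=robot.outline_of('cradle',p)[0]['mask']; r=robot.outline_of('rack',p)[0]['mask']
vc=fit(p,c,CR,[.553,-.291,-.15],valid=V); print(vc)
print('rackj',fit(p,r,RKJ,[.584,-.158,-.1])); vr=fit(p,r,RK,[.584,-.158,-.1]);print('rack',vr)
rc=np.array([[191,284],[105,285],[275,263]])/1.42
print(toz(p,rc[:1],.028),toz(p,rc[1:],.059))
# top camera
p2=robot.get_image('top')
for t,P,v in [('channel',CH,[.57,.343,0]),('cover',CO,[.57,.096,.1]),('cradle',CR,[.553,-.291,-.15]),('rack',RK,[.58,-.158,-.1]),('block',BL,[.65,.21,0])]:
    d=robot.outline_of(t,p2)
    if d: print('top',t,fit(p2,d[0]['mask'],P,v))
overlay(p,'w0o.png',[(CR,vc),(RKJ,vr)],(0,280,100,440),2)
b=np.array([[130+231/2.25,140+237/2.25],[130+298/2.25,140+237/2.25]]); print(toz(p2,b[:1],.033),toz(p2,b[1:],.061))
E
```

```text
[ 0.5396 -0.2936 -0.1663  0.9696]
rackj [ 0.5786 -0.1581 -0.1846  0.984 ]
rack [ 0.5786 -0.1581 -0.1846  0.984 ]
[[ 0.57545169 -0.165658    0.028     ]] [[ 0.63577627 -0.17572804  0.059     ]
 [ 0.51542502 -0.15348232  0.059     ]]
top channel [ 0.5718  0.3372 -0.0287  0.9653]
top cover [0.567  0.0929 0.1235 0.9645]
top cradle [ 0.5405 -0.2907 -0.1603  0.6112]
top rack [ 0.5785 -0.1558 -0.1804  0.9669]
top block [ 0.6493  0.2094 -0.0083  0.8685]
[[0.55894463 0.20913427 0.033     ]] [[0.48253415 0.20626619 0.061     ]]
```

View pics/w0o.png

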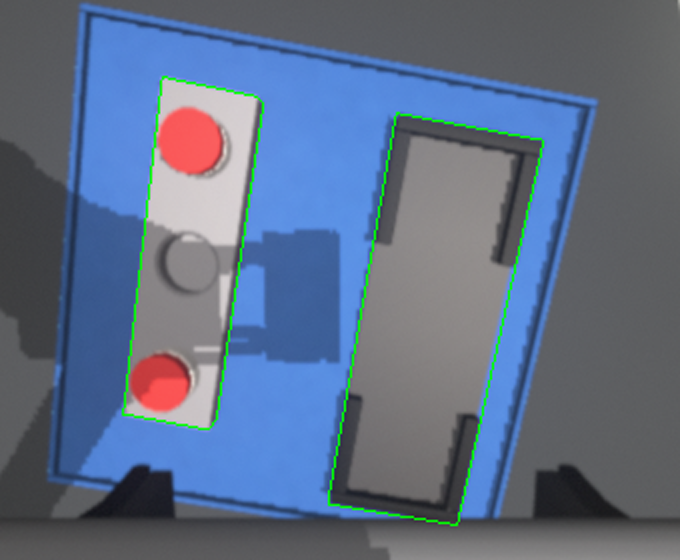

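Cradle fit is good: (0.540, -0.294), yaw -0.166. Rack is at (0.579, -0.158), yaw -0.185. The first view was taken while the arm was still settling, so I'll let it settle from now on. Next, the mat.

Request:
send_rows(rows=[[0, 0.045, 0, 0], [0, 0.045, 0, 0], [0, 0.045, 0, 0], [0, 0.045, 0, 0], [0, 0.045, 0, 0], [0, 0.045, 0, 0], [0, 0.045, 0, 0], [0, 0.045, 0, 0], [0, 0.045, 0, 0], [0, 0.045, 0, 0], [0, 0, 0, 0], [0, 0, 0, 0]])

```text
time_s: 4.05
ee_pos: [0.5342, 0.2018, 0.4496]
orientation: [0.0, 0.709, -0.705, 0.0]
wrist_force: [-0.1, -1.0, -0.8]
gripper_width: 0.0872
```

Run:
```python
from h import *
robot.get_image('top');robot.get_image('top')
p=robot.get_image('wrist')
V=np.ones((420,560)); V[240:]=0
L=[]
for t,P,v in [('channel',CH,[.572,.34,-.02]),('cover',CO,[.567,.093,.12]),('block',BL,[.65,.21,0]),('spacer',SP,[.559,.209,0]),('bottle',BO,[.4825,.206,0])]:
  for d in robot.outline_of(t,p)[:2]:
    m=d['mask']; g=fit(p,m,P,v,yaw=t not in('spacer','bottle'),valid=V); print(t,round(d['score'],2),np.round(d['location']),m.sum(),g)
    if g[3]>.5: L.append((P,g))
overlay(p,'w1.png',L,s=1.42)
o=robot.get_obs();print(o['time_s'],o['ee_pos'],o['orientation'])
```

```text
channel 0.83 [125. 150.] 11196 [ 0.5725  0.3359 -0.0207  0.9559]
cover 0.58 [136. 366.] 10509 [0.5673 0.0914 0.1195 0.9823]
block 0.59 [ 70. 270.] 1123 [ 0.6485  0.2078 -0.0692  0.9338]
spacer 0.72 [ 68. 270.] 1096 [0.559 0.209 0.    0.   ]
bottle 0.64 [217. 268.] 486 [0.4876 0.2047 0.     0.7321]
4.45 [0.53459446 0.20002392 0.44984763] [-5.28791683e-05  7.07539506e-01 -7.06673787e-01  5.92056624e-05]
```

View pics/w1.png

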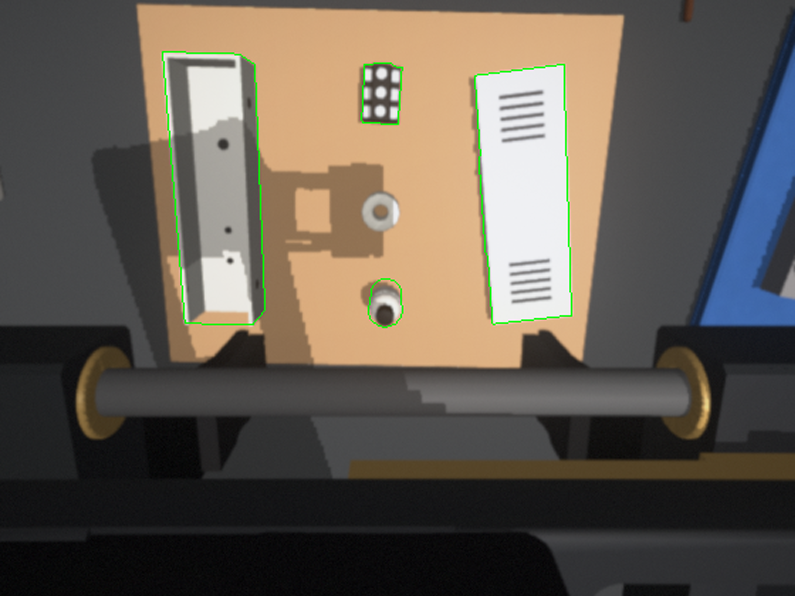

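The wrist view shows the pieces matching the fits. Channel holes are at (223,144), (228,230), (230,261), the spacer ring at (380,212) and the cap at (384,315). Checking these against the fits.

Run:
```python
from h import *
p=robot.get_image('wrist')
f=lambda x,y,z:np.round(toz(p,[y/1.42,x/1.42],z)[0,:2],4)
h1,h2,h3=f(223,144,.006),f(228,230,.006),f(230,261,.006); print('holes',h1,h2,h3)
u=h1-(h2+h3)/2; print('ch yaw',np.arctan2(u[1],u[0]),'centre',h1-u/np.linalg.norm(u)*.04, np.linalg.norm(u))
print('spacer',f(380,212,.033),'cap',f(384,315,.061))
# spacer by colour: non-orange around
g=p['frame'][130:170,248:290].astype(int); m=np.abs(g[:,:,0]-g[:,:,2])<25
m=cv2.morphologyEx(m.astype(np.uint8),cv2.MORPH_CLOSE,np.ones((9,9))); M=np.zeros((420,560),bool); M[130:170,248:290]=m>0
print(M.sum(),fit(p,M,SP,[.559,.209,0],yaw=False))
print(robot.get_obs()['ee_pos'])
```

```text
holes [0.612  0.3352] [0.5427 0.3366] [0.5163 0.337 ]
ch yaw -0.019391508428114265 centre [0.57200752 0.33597561] 0.08251551369288082
spacer [0.5608 0.2086] cap [0.4858 0.2052]
542 [0.5604 0.2085 0.     0.8645]
[0.53455878 0.20020345 0.44984696]
```

Request:
send_rows(rows=[[0.0125, 0.045, -0.03, -0.008], [0.0125, 0.045, -0.03, -0.008], [0.0125, 0.045, -0.03, -0.007], [0, 0, -0.045, 0], [0, 0, -0.045, 0], [0, 0, -0.045, 0], [0, 0, -0.02, 0], [0, 0, -0.013, 0], [0, 0, 0, 0], [0, 0, 0, 0]])

```text
time_s: 5.5
ee_pos: [0.569, 0.3227, 0.2021]
orientation: [0.001, -0.7, 0.714, -0.0]
wrist_force: [0.3, 0.3, 1.6]
gripper_width: 0.0869
```

Request:
send_rows(rows=[[0, 0, 0, 0], [0, 0, 0, 0], [0, 0, 0, 0], [0, 0, 0, 0], [0, 0, 0, 0], [0, 0, 0, 0], [0, 0, 0, 0], [0, 0, 0, 0]], hand=1, force=20)

```text
time_s: 6.3
ee_pos: [0.5684, 0.3228, 0.2012]
orientation: [0.0, -0.7, 0.714, -0.0]
wrist_force: [0.2, 2.4, 5.1]
gripper_width: 0.0541
```

Rows were clipped by the 50 mm limit, so the grasp is 13 mm off in y. The jaws closed at 54.1 mm, so the channel was pulled in centred. Now lift and carry.

Request:
send_rows(rows=[[0, 0, 0.02, 0], [0, 0, 0.04, 0], [0, 0, 0.04, 0], [0, -0.02, 0, 0], [-0.0025, -0.043, 0, -0.01], [-0.0025, -0.043, 0, -0.01], [-0.0025, -0.043, 0, -0.01], [-0.0025, -0.043, 0, -0.01], [-0.0025, -0.043, 0, -0.01], [-0.0025, -0.043, 0, -0.01], [-0.0025, -0.043, 0, -0.01], [-0.0025, -0.043, 0, -0.01]])

```text
time_s: 7.5
ee_pos: [0.5466, -0.0436, 0.2987]
orientation: [-0.001, -0.671, 0.742, 0.001]
wrist_force: [0.9, -0.3, -1.5]
gripper_width: 0.0537
```

Request:
send_rows(rows=[[-0.0025, -0.043, 0, -0.01], [-0.0025, -0.043, 0, -0.01], [-0.0025, -0.043, 0, -0.01], [-0.0025, -0.043, 0, -0.01], [-0.0025, -0.043, 0, -0.01], [0, -0.037, 0, -0.016], [0, 0, 0, 0], [0, 0, 0, 0], [0, 0, 0, 0]])

```text
time_s: 8.4
ee_pos: [0.535, -0.2926, 0.2991]
orientation: [-0.0, -0.646, 0.763, 0.002]
wrist_force: [0.3, 0.2, -1.9]
gripper_width: 0.0541
```

Run:
```python
from h import *
p=robot.get_image('wrist'); save(p,'w2.png',s=1.42)
o=robot.get_obs();q=o['orientation'];print(o['time_s'],o['ee_pos'],2*np.arctan2(q[2],q[1]),o['wrist_force'],o['gripper_width'])
V=np.ones((420,560)); V[240:]=0
for t,P,z in [('cradle',CR,0),('rack',RK,0),('channel',CH,o['ee_pos'][2]-.2012)]:
  P=[a+[0,0,z] for a in P]
  d=robot.outline_of(t,p)
  if d: print(t,d[0]['score'],fit(p,d[0]['mask'],P,{'cradle':[.54,-.2936,-.166],'rack':[.58,-.158,-.18],'channel':[.54,-.293,-.166]}[t],valid=V))
```

```text
8.45 [ 0.5352566  -0.29225835  0.29951423] 4.547189818777263 [ 0.1159213   0.35996271 -1.52648471] 0.05391703109189287
rack 0.68 [ 0.5783 -0.158  -0.1836  0.9103]
channel 0.86 [ 0.5451 -0.2955 -0.1614  0.9572]
```

View pics/w2.png

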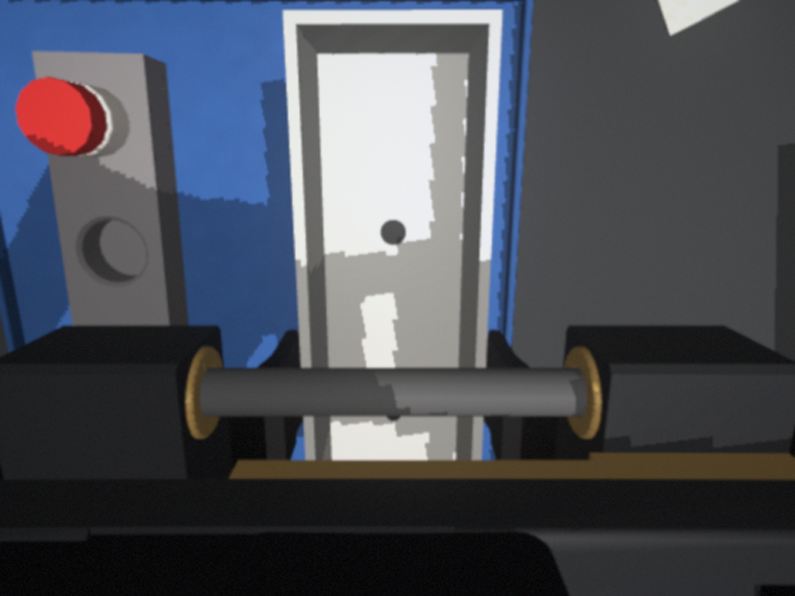

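The wrist view shows the channel held level, with the single hole at (393,232) and the far wall top at row 10. The hole will settle the offset along x.

Run:
```python
from h import *
p=robot.get_image('wrist'); o=robot.get_obs(); z=.006+o['ee_pos'][2]-.2012
a=-.165;u=np.array([np.cos(a),np.sin(a)])
for x,y,zz,l in [(393,232,z,.04),(393,10,z+.037,.1)]:
    h=toz(p,[y/1.42,x/1.42],zz)[0,:2]; c=h-l*u; print(h,'centre',c,'along',(c-o['ee_pos'][:2])@u,'across',(c-o['ee_pos'][:2])@[-u[1],u[0]])
```

```text
[ 0.5770273  -0.30058725] centre [ 0.53757056 -0.29401716] along 0.0019521927797896725 across -0.001298458656256507
[ 0.63639474 -0.3103899 ] centre [ 0.5377529  -0.29396467] along 0.002123435243580719 across -0.0012167352896090204
```

Request:
send_rows(rows=[[0.002, 0, -0.03, 0], [0, 0, -0.03, 0], [0, 0, -0.015, 0], [0, 0, -0.007, 0], [0, 0, -0.003, 0], [0, 0, -0.003, 0], [0, 0, -0.001, 0], [0, 0, -0.001, 0], [0, 0, 0, 0]])

```text
time_s: 9.55
ee_pos: [0.5379, -0.2936, 0.2113]
orientation: [0.0, -0.646, 0.763, -0.0]
wrist_force: [-0.1, 0.7, -2.4]
gripper_width: 0.0539
```

Run:
```python
from h import *
p=robot.get_image('scene'); save(p,'s1.png',(170,290,90,250),4.5)
o=robot.get_obs(); print(o['ee_pos'],o['wrist_force'])
```

```text
[ 0.53782519 -0.29354917  0.21119544] [-0.15346502 -0.352241   -2.07284396]
```

View pics/s1.png

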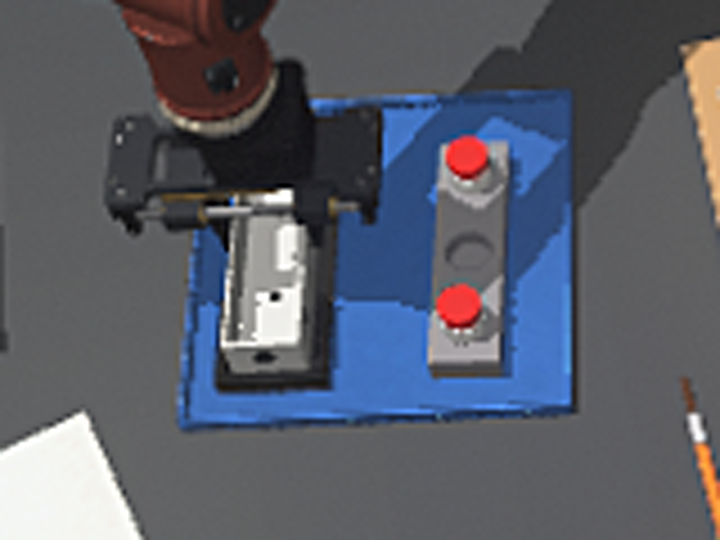

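The channel is at (265,300), inside the cradle outline and not yet down. Finishing the descent.

Request:
send_rows(rows=[[0, 0, -0.001, 0], [0, 0, -0.001, 0], [0, 0, -0.001, 0], [0, 0, -0.0005, 0], [0, 0, 0, 0], [0, 0, 0, 0]])

```text
time_s: 10.2
ee_pos: [0.5378, -0.2935, 0.2082]
orientation: [-0.0, -0.646, 0.763, -0.0]
wrist_force: [-3.5, 1.4, 5.7]
gripper_width: 0.0536
```

Seated at the predicted height. Release and rise, then look.

Request:
send_rows(rows=[[0, 0, 0, 0], [0, 0, 0, 0], [0, 0, 0, 0], [0, 0, 0, 0], [0, 0, 0, 0]], hand=0)

```text
time_s: 10.7
ee_pos: [0.5377, -0.2934, 0.207]
orientation: [-0.0, -0.646, 0.763, 0.0]
wrist_force: [-1.2, -0.9, 0.3]
gripper_width: 0.0838
```

Request:
send_rows(rows=[[0, 0, 0.01, 0], [0, 0, 0.03, 0], [0, 0, 0.045, 0], [0, 0.01, 0.045, 0], [0, 0.01, 0.045, 0], [0, 0.01, 0.045, 0], [0, 0, 0.02, 0], [0, 0, 0, 0], [0, 0, 0, 0]])

```text
time_s: 11.6
ee_pos: [0.5375, -0.2633, 0.4475]
orientation: [0.0, -0.646, 0.763, -0.0]
wrist_force: [0.5, -0.0, -0.6]
gripper_width: 0.0871
```

Run:
```python
from h import *
robot.get_image('top')
p=robot.get_image('wrist'); save(p,'w3.png',(0,250,200,460),3)
o=robot.get_obs();print(o['time_s'],o['ee_pos'])
V=np.ones((420,560)); V[240:]=0
d=robot.outline_of('channel',p)[0]; P=[a+[0,0,.007] for a in CH]
print(fit(p,d['mask'],P,[.54,-.2936,-.166],valid=V))
```

```text
11.7 [ 0.53723195 -0.26333175  0.44507881]
[ 0.5402 -0.2953 -0.1635  0.9801]
```

View pics/w3.png

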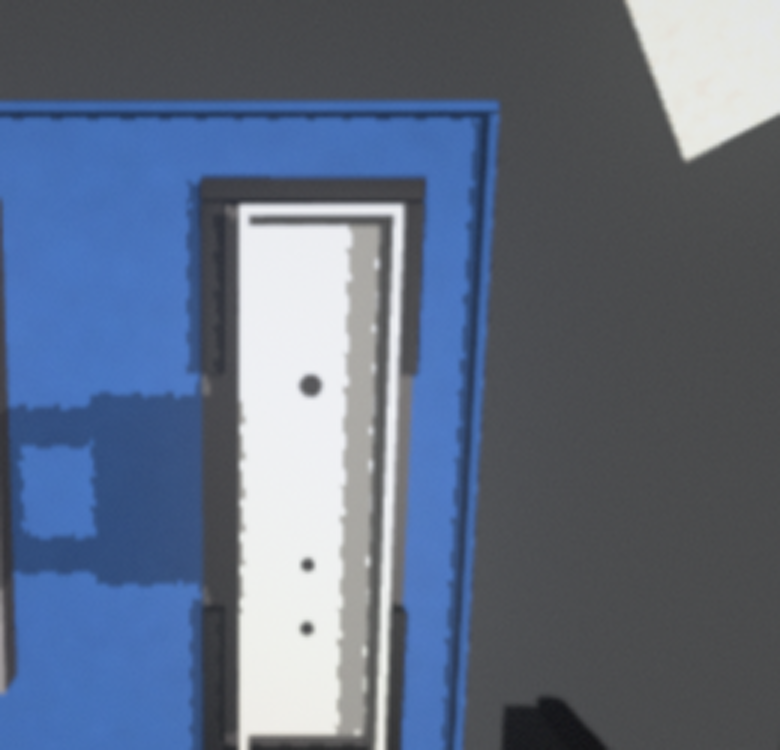

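The channel lies in the cradle with its floor holes at crop (311,385), (307,565), (306,628). Now to the spacer.

Request:
send_rows(rows=[[0.002, 0.043, -0.01, 0], [0.002, 0.043, -0.01, 0], [0.002, 0.043, -0.01, 0], [0.002, 0.043, -0.01, 0], [0.002, 0.043, -0.01, 0], [0.002, 0.043, -0.01, 0], [0.002, 0.043, -0.01, 0], [0.002, 0.043, -0.01, 0], [0.002, 0.043, -0.01, 0], [0.002, 0.043, -0.01, 0], [0.003, 0.042, -0.01, 0], [0, 0, 0, 0]])

```text
time_s: 12.95
ee_pos: [0.5591, 0.2126, 0.3334]
orientation: [-0.002, -0.648, 0.762, 0.002]
wrist_force: [0.5, -0.7, -0.6]
gripper_width: 0.0872
```

Request:
send_rows(rows=[[0, 0, -0.04, 0], [0, 0, -0.03, 0], [0, 0, 0, 0], [0, 0, 0, 0]])

```text
time_s: 13.35
ee_pos: [0.5603, 0.2079, 0.2663]
orientation: [-0.001, -0.646, 0.764, 0.001]
wrist_force: [-0.1, 1.2, 0.5]
gripper_width: 0.087
```

Run:
```python
from h import *
o=robot.get_obs();print(o['time_s'],o['ee_pos'])
p=robot.get_image('wrist'); save(p,'w4.png',s=1)
for d in robot.outline_of('spacer',p)[:3]: print(d['score'],d['location'],d['mask'].sum(),toz(p,d['location'],.02))
```

```text
13.35 [0.56033603 0.20785691 0.26625226]
0.79 [216.5, 269.3] 1874 [[0.55983982 0.21106583 0.02      ]]
```

Request:
send_rows(rows=[[0, 0, -0.04, 0], [0, 0, -0.025, 0], [0, 0, -0.01, 0], [0, 0, -0.003, 0], [0, 0, 0, 0], [0, 0, 0, 0]])

```text
time_s: 14.05
ee_pos: [0.5617, 0.2088, 0.1912]
orientation: [0.001, -0.646, 0.763, -0.001]
wrist_force: [-0.8, 1.4, 0.6]
gripper_width: 0.0872
```

Request:
send_rows(rows=[[0, 0, 0, 0], [0, 0, 0, 0], [0, 0, 0, 0], [0, 0, 0, 0], [0, 0, 0, 0], [0, 0, 0, 0], [0, 0, 0, 0], [0, 0, 0, 0], [0, 0, 0, 0], [0, 0, 0, 0]], hand=1, force=12)

```text
time_s: 15.05
ee_pos: [0.5607, 0.2086, 0.1891]
orientation: [-0.0, -0.646, 0.763, 0.0]
wrist_force: [1.1, 0.4, -0.1]
gripper_width: 0.0304
```

Run:
```python
from h import *
p=robot.get_image('wrist'); q=robot.get_image('top')
o=robot.get_obs();print(o['time_s'],o['ee_pos'],o['gripper_width'])
```

```text
15.15 [0.56063929 0.20857468 0.18910657] 0.030123025995375554
```

Request:
send_rows(rows=[[0, 0, 0.02, 0], [0, 0, 0.04, 0], [0, 0, 0.04, 0], [0.0016, -0.0425, 0.01, 0.131], [0.0016, -0.0425, 0.01, 0.131], [0.0016, -0.0425, 0, 0.131], [0.0016, -0.0425, 0, 0.131], [0.0016, -0.0425, 0, 0.131], [0.0016, -0.0425, 0, 0.131], [0.0016, -0.0425, 0, 0.131], [0.0016, -0.0425, 0, 0.131], [0.0016, -0.0425, 0, 0.131]])

```text
time_s: 16.35
ee_pos: [0.5748, -0.1757, 0.3092]
orientation: [-0.0, 0.962, -0.273, 0.0]
wrist_force: [0.9, 0.2, -1.0]
gripper_width: 0.0302
```

Request:
send_rows(rows=[[0.0016, -0.0425, 0, 0.131], [0.0016, -0.0425, 0, 0.131], [0.0016, -0.0425, 0, 0.131], [0, 0, 0, 0], [0, 0, 0, 0], [0, 0, 0, 0]])

```text
time_s: 16.95
ee_pos: [0.5798, -0.3004, 0.3088]
orientation: [-0.001, 0.997, -0.083, -0.0]
wrist_force: [1.3, -0.2, -0.4]
gripper_width: 0.0304
```

Run:
```python
from h import *
p=robot.get_image('wrist'); save(p,'w5.png',s=1.42)
o=robot.get_obs();q=o['orientation'];print(o['time_s'],o['ee_pos'],2*np.arctan2(q[2],q[1]),o['gripper_width'])
print(np.round(p['world_from_camera'],3))
```

```text
17.0 [ 0.57993998 -0.30009582  0.3089056 ] -0.16476990513083148 0.03022285524292013
[[ 0.986 -0.159 -0.04   0.591]
 [-0.164 -0.956 -0.242 -0.236]
 [-0.     0.245 -0.969  0.289]
 [ 0.     0.     0.     1.   ]]
```

View pics/w5.png

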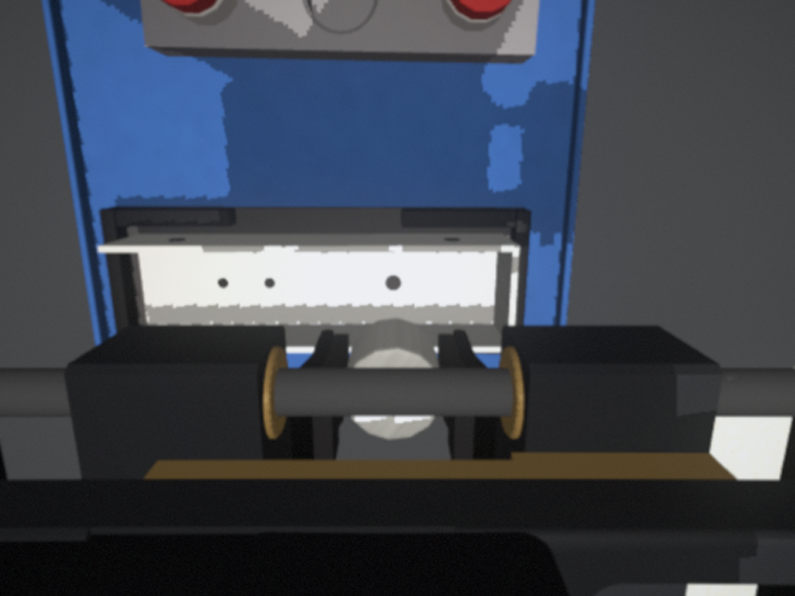

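Holes at (393,283), (270,283), (223,283), with the spacer between the jaws at column 393. It is lined up along the channel.

Run:
```python
from h import *
p=robot.get_image('wrist'); o=robot.get_obs(); print(o['ee_pos'])
g=cv2.cvtColor(p['frame'],cv2.COLOR_RGB2GRAY).astype(float)
H=[]
for x,y in [(393,283),(270,283),(223,283)]:
    c,r=x/1.42,y/1.42; r0,c0=int(r)-7,int(c)-7; w=g[r0:r0+15,c0:c0+15]; m=np.clip(0.75*np.median(w)-w,0,None)
    yy,xx=np.mgrid[r0:r0+15,c0:c0+15]; rc=[(m*yy).sum()/m.sum(),(m*xx).sum()/m.sum()]
    H.append(toz(p,rc,.013)[0,:2]); print(np.round(rc,1),H[-1])
u=H[0]-(H[1]+H[2])/2; print(np.arctan2(u[1],u[0]),np.linalg.norm(u), 'mid',(H[1]+H[2])/2)
```

```text
[ 0.58004136 -0.29995174  0.30904507]
[199.  276.4] [ 0.5794173  -0.30196109]
[199.1 189.3] [ 0.51114548 -0.29069277]
[199.1 156.5] [ 0.48541914 -0.28646762]
-0.16345000827107203 0.08223098073488228 mid [ 0.49828231 -0.2885802 ]
```

Request:
send_rows(rows=[[-0.0005, -0.002, -0.03, 0], [0, 0, -0.04, 0], [0, 0, -0.02, 0], [0, 0, -0.01, 0], [0, 0, -0.005, 0], [0, 0, 0, 0], [0, 0, 0, 0]])

```text
time_s: 17.75
ee_pos: [0.5801, -0.3036, 0.2059]
orientation: [0.001, 0.997, -0.082, 0.001]
wrist_force: [-0.5, -0.2, -0.3]
gripper_width: 0.0308
```

Request:
send_rows(rows=[[0, 0, -0.002, 0], [0, 0, -0.0015, 0], [0, 0, -0.001, 0], [0, 0, 0, 0], [0, 0, 0, 0]])

```text
time_s: 18.25
ee_pos: [0.5793, -0.3035, 0.1996]
orientation: [-0.0, 0.997, -0.082, -0.0]
wrist_force: [0.5, -0.5, 0.6]
gripper_width: 0.0302
```

Request:
send_rows(rows=[[0, 0.0012, -0.0005, 0], [0, 0, -0.0005, 0], [0, 0, 0, 0], [0, 0, 0, 0]])

```text
time_s: 18.65
ee_pos: [0.5794, -0.3022, 0.199]
orientation: [-0.0, 0.997, -0.082, 0.0]
wrist_force: [-2.2, 1.2, 4.2]
gripper_width: 0.0302
```

Contact at 0.199 as predicted. Open part way and lift.

Request:
send_rows(rows=[[0, 0, 0, 0], [0, 0, 0, 0], [0, 0, 0, 0], [0, 0, 0, 0]], hand=0.45)

```text
time_s: 19.05
ee_pos: [0.5793, -0.3022, 0.1984]
orientation: [-0.0, 0.997, -0.082, -0.0]
wrist_force: [0.3, 0.3, -1.0]
gripper_width: 0.0468
```

Request:
send_rows(rows=[[0, 0, 0.01, 0], [0, 0, 0.03, 0], [0, 0, 0.045, 0], [0, 0, 0.045, 0], [0, 0.043, 0.005, -0.1], [0, 0.043, 0, -0.1], [0, 0.043, 0, -0.13], [0, 0.043, 0, -0.13], [0, 0.043, 0, -0.13], [0, 0.043, 0, -0.13], [0, 0.043, 0, -0.13], [0, 0.043, 0, -0.13]])

```text
time_s: 20.25
ee_pos: [0.5792, 0.0435, 0.3348]
orientation: [-0.0, 0.839, -0.544, 0.001]
wrist_force: [0.8, 0.6, -0.8]
gripper_width: 0.0478
```

Request:
send_rows(rows=[[0.0172, 0.0415, -0.005, 0.135], [0.0172, 0.0415, -0.005, 0.135], [0.0172, 0.0415, -0.005, 0.135], [0.0172, 0.0415, -0.005, 0.135], [0, 0, 0, 0.135], [0, 0, 0, 0.135], [0, 0, 0, 0.135], [0, 0, 0, 0.135], [0, 0, 0, 0], [0, 0, 0, 0], [0, 0, 0, 0]], hand=0)

```text
time_s: 21.35
ee_pos: [0.6482, 0.2077, 0.314]
orientation: [-0.0, 0.999, -0.034, 0.0]
wrist_force: [0.4, 0.1, -0.2]
gripper_width: 0.0871
```

Run:
```python
from h import *
p=robot.get_image('wrist')
o=robot.get_obs();q=o['orientation'];print(o['time_s'],o['ee_pos'],2*np.arctan2(q[2],q[1]),o['gripper_width'])
L=[]
for d in robot.outline_of('block',p)[:2]:
    g=fit(p,d['mask'],BL,[.6485,.2078,-.03]); print(d['score'],d['mask'].sum(),d['location'],g); L.append((BL,g))
overlay(p,'w6.png',L[:1],(100,280,180,380),4)
```

```text
21.4 [0.64819394 0.2077038  0.31390738] -0.06717135914085927 0.08676617336846582
0.76 2051 [199.5, 278.4] [ 0.6485  0.2077 -0.0621  0.9656]
```

View pics/w6.png

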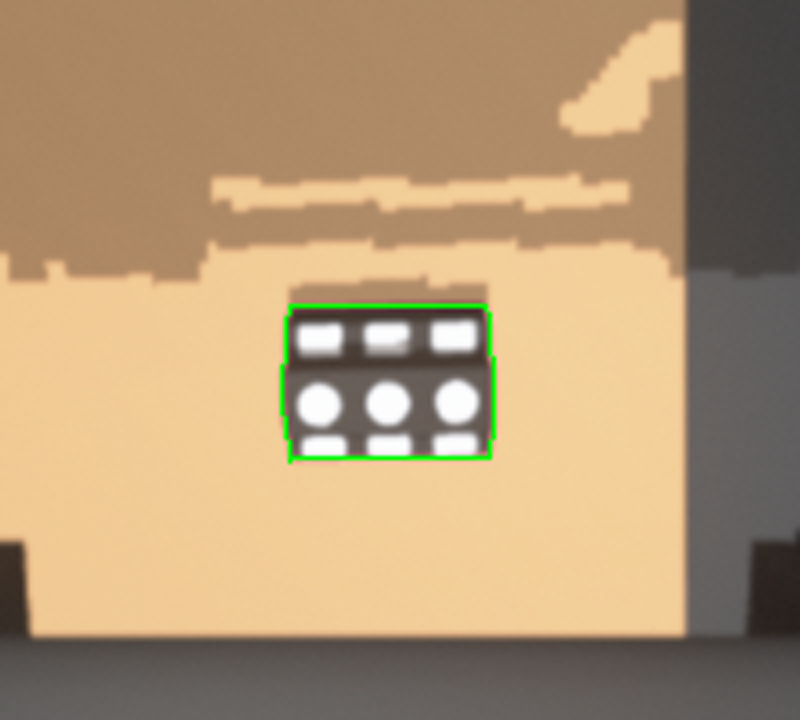

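Request:
send_rows(rows=[[0, 0, -0.04, 0], [0, 0, -0.04, 0], [0, 0, -0.03, 0], [0, 0, -0.01, 0], [0, 0, -0.0055, 0], [0, 0, 0, 0]])

```text
time_s: 22.05
ee_pos: [0.6486, 0.2079, 0.1889]
orientation: [-0.0, 0.999, -0.033, 0.0]
wrist_force: [-0.4, -0.0, -0.3]
gripper_width: 0.0869
```

Request:
send_rows(rows=[[0, 0, 0, 0], [0, 0, 0, 0], [0, 0, 0, 0], [0, 0, 0, 0], [0, 0, 0, 0], [0, 0, 0, 0], [0, 0, 0, 0], [0, 0, 0, 0], [0, 0, 0, 0], [0, 0, 0, 0]], hand=1, force=12)

```text
time_s: 23.05
ee_pos: [0.6482, 0.2078, 0.1882]
orientation: [0.0, 0.999, -0.032, -0.0]
wrist_force: [0.1, -0.7, 0.5]
gripper_width: 0.0404
```

Request:
send_rows(rows=[[0, 0, 0.02, 0], [0, 0, 0.04, 0], [0, 0, 0.04, 0], [-0.0125, -0.0414, 0.01, -0.0082], [-0.0125, -0.0414, 0.01, -0.0082], [-0.0125, -0.0414, 0, -0.0082], [-0.0125, -0.0414, 0, -0.0082], [-0.0125, -0.0414, 0, -0.0082], [-0.0125, -0.0414, 0, -0.0082], [-0.0125, -0.0414, 0, -0.0082], [-0.0125, -0.0414, 0, -0.0082], [-0.0125, -0.0414, 0, -0.0082]])

```text
time_s: 24.25
ee_pos: [0.5348, -0.1663, 0.3082]
orientation: [0.0, 0.998, -0.069, 0.0]
wrist_force: [1.3, 0.4, -0.7]
gripper_width: 0.0399
```

Request:
send_rows(rows=[[-0.0125, -0.0414, 0, -0.0082], [-0.0125, -0.0414, 0, -0.0082], [-0.0125, -0.0414, 0, -0.0082], [0, 0, 0, 0], [0, 0, 0, 0], [0, 0, 0, 0], [0, 0, 0, 0]])

```text
time_s: 24.95
ee_pos: [0.4986, -0.2877, 0.308]
orientation: [-0.0, 0.997, -0.081, -0.0]
wrist_force: [-0.1, -0.3, -0.0]
gripper_width: 0.0399
```

Run:
```python
from h import *
p=robot.get_image('wrist'); save(p,'w7.png',s=1.42)
o=robot.get_obs();q=o['orientation'];print(o['time_s'],o['ee_pos'],2*np.arctan2(q[2],q[1]),o['gripper_width'])
d=robot.outline_of('spacer',p)
S=[a+[0,0,.01] for a in SP]
for e in d[:2]: print(e['score'],e['mask'].sum(),e['location'],fit(p,e['mask'],S,[.5794,-.302,0],yaw=False))
```

```text
25.0 [ 0.49863221 -0.28774603  0.30807683] -0.16151183925473508 0.04010937703508524
0.82 1760 [203.6, 384.6] [ 0.579  -0.3035  0.      0.9352]
```

View pics/w7.png

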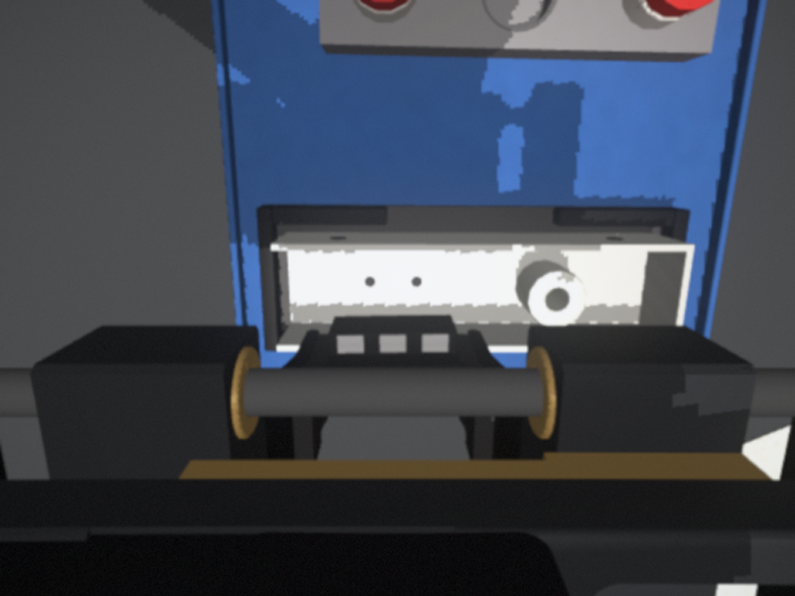

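Pair of holes at (370,282) and (417,282), with the block centred at 393 between the jaws. The spacer stands upright at (557,297). Lowering.

Request:
send_rows(rows=[[0, -0.001, -0.03, -0.002], [0, 0, -0.04, 0], [0, 0, -0.02, 0], [0, 0, -0.01, 0], [0, 0, -0.005, 0], [0, 0, -0.002, 0], [0, 0, 0, 0], [0, 0, 0, 0], [0, 0, 0, 0]])

```text
time_s: 25.95
ee_pos: [0.4986, -0.2904, 0.2023]
orientation: [0.001, 0.997, -0.083, 0.001]
wrist_force: [-0.3, -0.2, -0.5]
gripper_width: 0.0402
```

Request:
send_rows(rows=[[0, 0.0015, -0.002, 0], [0, 0, -0.001, 0], [0, 0, -0.0005, 0], [0, 0, -0.0005, 0], [0, 0, 0, 0], [0, 0, 0, 0]])

```text
time_s: 26.55
ee_pos: [0.4982, -0.2885, 0.1981]
orientation: [-0.0, 0.997, -0.083, -0.0]
wrist_force: [-3.4, 2.5, 8.5]
gripper_width: 0.0398
```

Request:
send_rows(rows=[[0, 0, 0, 0], [0, 0, 0, 0], [0, 0, 0, 0], [0, 0, 0, 0]], hand=0.38)

```text
time_s: 26.95
ee_pos: [0.4981, -0.2885, 0.1969]
orientation: [-0.0, 0.997, -0.083, -0.0]
wrist_force: [0.3, 0.2, 1.1]
gripper_width: 0.0533
```

Request:
send_rows(rows=[[0, 0, 0.01, 0], [0, 0, 0.03, 0], [0, 0, 0.045, 0], [0, 0, 0.045, 0], [0.0077, 0.042, 0.01, -0.143], [0.0077, 0.042, 0.01, -0.143], [0.0077, 0.042, 0, -0.143], [0.0077, 0.042, 0, -0.143], [0.0077, 0.042, 0, -0.143], [0.0077, 0.042, 0, -0.143], [0.0077, 0.042, 0, -0.143], [0.0077, 0.042, 0, -0.143]])

```text
time_s: 28.15
ee_pos: [0.5596, 0.048, 0.3482]
orientation: [-0.0, 0.793, -0.61, 0.001]
wrist_force: [0.1, -0.5, 0.2]
gripper_width: 0.0541
```

Request:
send_rows(rows=[[0.0077, 0.042, 0, -0.143], [0, 0, 0, 0], [0, 0, 0, 0], [0, 0, 0, 0], [0, 0, 0, 0]], hand=0)

```text
time_s: 28.65
ee_pos: [0.5672, 0.087, 0.3473]
orientation: [0.0, 0.749, -0.663, 0.0]
wrist_force: [0.3, 0.1, -0.3]
gripper_width: 0.0834
```

Run:
```python
from h import *
p=robot.get_image('wrist')
o=robot.get_obs();q=o['orientation'];print(o['time_s'],o['ee_pos'],2*np.arctan2(q[2],q[1]),o['gripper_width'])
V=np.ones((420,560)); V[235:]=0
for d in robot.outline_of('cover',p)[:2]:
    g=fit(p,d['mask'],CO,[.5673,.0914,.12],valid=V); print(d['score'],d['mask'].sum(),d['location'],g)
t=robot.get_image('top'); 
for d in robot.outline_of('cover',t)[:1]: print(fit(t,d['mask'],CO,[.5673,.0914,.12]))
overlay(p,'w8.png',[(CO,g)],s=1.42)
```

```text
28.7 [0.56727278 0.08695194 0.34729838] -1.4494295924560263 0.08486324653714138
0.56 14542 [160.9, 267.4] [0.5673 0.0913 0.1199 0.9895]
[0.5654 0.0914 0.0899 0.4635]
```

View pics/w8.png

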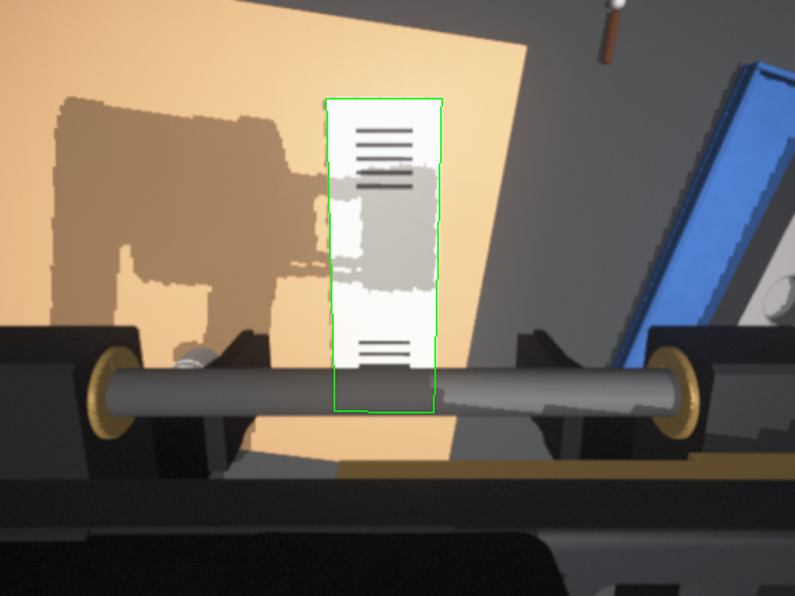

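Request:
send_rows(rows=[[0, 0.0043, -0.035, -0.0015], [0, 0, -0.04, 0], [0, 0, -0.04, 0], [0, 0, -0.03, 0], [0, 0, -0.01, 0], [0, 0, -0.0045, 0], [0, 0, 0, 0], [0, 0, 0, 0], [0, 0, 0, 0]])

```text
time_s: 29.75
ee_pos: [0.5683, 0.0926, 0.1896]
orientation: [-0.001, 0.749, -0.663, 0.001]
wrist_force: [0.5, 0.5, -0.3]
gripper_width: 0.087
```

Request:
send_rows(rows=[[0, 0, -0.001, 0], [0, 0, 0, 0], [0, 0, 0, 0]])

```text
time_s: 30.05
ee_pos: [0.5673, 0.0926, 0.1869]
orientation: [-0.0, 0.749, -0.663, 0.0]
wrist_force: [-0.8, -0.8, -0.1]
gripper_width: 0.0874
```

Request:
send_rows(rows=[[0, 0, 0, 0], [0, 0, 0, 0], [0, 0, 0, 0], [0, 0, 0, 0], [0, 0, 0, 0], [0, 0, 0, 0], [0, 0, 0, 0], [0, 0, 0, 0]], hand=1, force=20)

```text
time_s: 30.85
ee_pos: [0.5673, 0.0925, 0.1866]
orientation: [0.0, 0.749, -0.663, -0.0]
wrist_force: [0.2, -0.3, -0.9]
gripper_width: 0.0668
```

Run:
```python
from h import *
for i in range(2): p=robot.get_image('top')
o=robot.get_obs();q=o['orientation'];print(o['time_s'],o['ee_pos'],2*np.arctan2(q[2],q[1]),o['gripper_width'])
```

```text
30.95 [0.56728019 0.09250228 0.18662274] -1.4498227618832518 0.06697241638589911
```

Request:
send_rows(rows=[[0, 0, 0.01, 0], [0, 0, 0.03, 0], [0, 0, 0.04, 0], [-0.003, -0.0431, 0.01, -0.0316], [-0.003, -0.0431, 0.01, -0.0316], [-0.003, -0.0431, 0.01, -0.0316], [-0.003, -0.0431, 0, -0.0316], [-0.003, -0.0431, 0, -0.0316], [-0.003, -0.0431, 0, -0.0316], [-0.003, -0.0431, 0, -0.0316], [-0.003, -0.0431, 0, -0.0316], [-0.003, -0.0431, 0, -0.0316]])

```text
time_s: 32.15
ee_pos: [0.5399, -0.2971, 0.2975]
orientation: [0.0, -0.647, 0.763, -0.0]
wrist_force: [0.9, 1.4, -0.5]
gripper_width: 0.0669
```

Request:
send_rows(rows=[[0, 0, 0, 0], [0, 0, 0, 0], [0, 0, 0, 0], [0, 0, 0, 0], [0, 0, 0, 0]])

```text
time_s: 32.65
ee_pos: [0.5406, -0.2941, 0.2968]
orientation: [0.0, -0.648, 0.762, 0.0]
wrist_force: [0.2, -0.1, -0.6]
gripper_width: 0.0667
```

Run:
```python
from h import *
p=robot.get_image('wrist')
o=robot.get_obs();q=o['orientation'];a=2*np.arctan2(q[2],q[1]);print(o['time_s'],o['ee_pos'],a,o['gripper_width'])
V=np.ones((420,560)); V[235:]=0
dz=o['ee_pos'][2]-.1866
g=[*o['ee_pos'][:2],a+np.pi/2]; L=[([b+[0,0,dz] for b in CO],g)]
for d in robot.outline_of('cover',p)[:1]:
    print('cover',d['score'],fit(p,d['mask'],L[0][0],g,valid=V))
L.append(([b+[0,0,.007] for b in CH],[.54,-.2954,-.1635]))
overlay(p,'w9.png',L,s=1.42)
```

```text
32.7 [ 0.54059437 -0.29424652  0.29675541] 4.550686072806236 0.06656761752653545
cover 0.85 [ 0.5406 -0.2955  6.1211  0.9953]
```

View pics/w9.png

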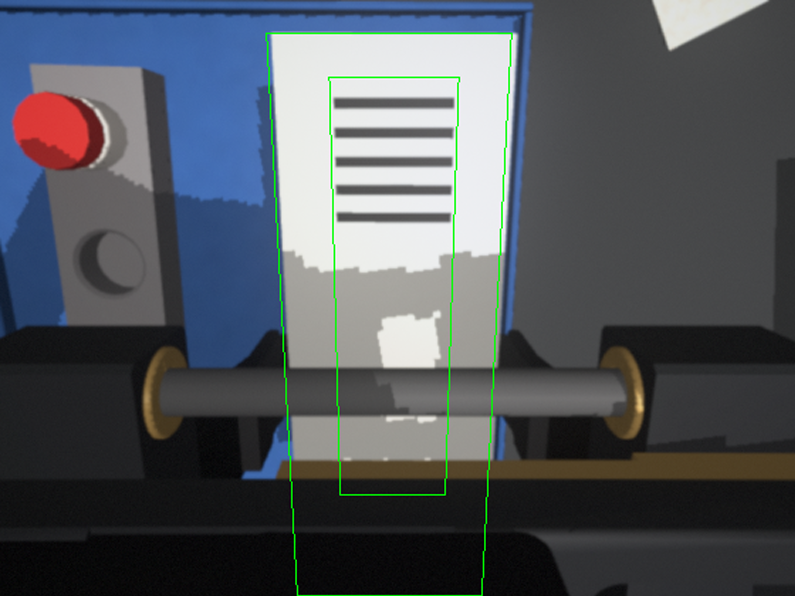

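Cover mask fit in hand (0.5406, -0.2955, -0.162) against the channel in the same camera (0.5402, -0.2953, -0.1635): aligned to under 1 mm. Descend to just above engagement and recheck.

Request:
send_rows(rows=[[0, 0, -0.03, -0.003], [0, 0, -0.02, 0], [0, 0, -0.006, 0], [0, 0, 0, 0], [0, 0, 0, 0], [0, 0, 0, 0], [0, 0, 0, 0]])

```text
time_s: 33.45
ee_pos: [0.5408, -0.2957, 0.242]
orientation: [0.0, -0.646, 0.763, -0.001]
wrist_force: [-0.1, 0.0, -1.2]
gripper_width: 0.0665
```

Run:
```python
from h import *
robot.get_image('top')
p=robot.get_image('scene');o=robot.get_obs();q=o['orientation'];a=2*np.arctan2(q[2],q[1]);print(o['time_s'],o['ee_pos'],a-2*np.pi)
save(p,'s2.png',(180,280,100,220),5)
```

```text
33.55 [ 0.54055689 -0.29554651  0.24155591] -1.7371602328293934
```

View pics/s2.png

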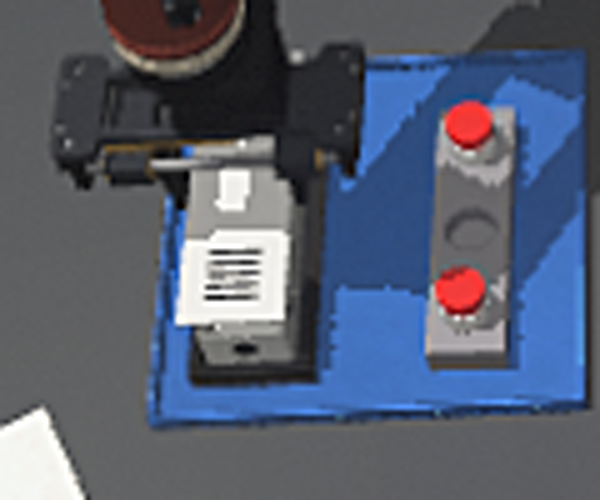

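The cover sits just above the channel at crop (235,280), its end near the channel's end. Nudging y by 1.5 mm, then engaging.

Request:
send_rows(rows=[[-0.0003, 0.0015, 0, 0.002], [0, 0, -0.004, 0], [0, 0, -0.004, 0], [0, 0, -0.003, 0], [0, 0, -0.002, 0], [0, 0, 0, 0], [0, 0, 0, 0], [0, 0, 0, 0]])

```text
time_s: 34.35
ee_pos: [0.5401, -0.2939, 0.2278]
orientation: [0.0, -0.647, 0.763, -0.0]
wrist_force: [0.3, -0.1, -0.6]
gripper_width: 0.0669
```

Request:
send_rows(rows=[[0, 0, -0.001, 0], [0, 0, -0.001, 0], [0, 0, -0.0007, 0], [0, 0, -0.0005, 0], [0, 0, 0, 0], [0, 0, 0, 0]])

```text
time_s: 34.95
ee_pos: [0.54, -0.2939, 0.2246]
orientation: [-0.0, -0.647, 0.763, 0.0]
wrist_force: [-1.5, 0.7, 1.0]
gripper_width: 0.0666
```

Request:
send_rows(rows=[[0, 0, -0.0004, 0], [0, 0, 0, 0], [0, 0, 0, 0]])

```text
time_s: 35.25
ee_pos: [0.54, -0.2939, 0.2246]
orientation: [-0.0, -0.647, 0.763, 0.0]
wrist_force: [-3.6, 1.9, 4.9]
gripper_width: 0.0665
```

Request:
send_rows(rows=[[0, 0, 0, 0], [0, 0, 0, 0], [0, 0, 0, 0], [0, 0, 0, 0], [0, 0, 0, 0]], hand=0)

```text
time_s: 35.75
ee_pos: [0.54, -0.2939, 0.224]
orientation: [0.0, -0.647, 0.763, 0.0]
wrist_force: [-0.3, 0.2, -0.4]
gripper_width: 0.0863
```

Request:
send_rows(rows=[[0, 0, 0.01, 0], [0, 0, 0.03, 0], [0, 0, 0.045, 0], [0, 0.01, 0.045, 0], [0, 0.01, 0.045, 0], [0, 0.01, 0.045, 0], [0, 0, 0, 0], [0, 0, 0, 0], [0, 0, 0, 0]])

```text
time_s: 36.65
ee_pos: [0.5396, -0.2637, 0.4431]
orientation: [-0.0, -0.647, 0.763, 0.001]
wrist_force: [0.3, 0.1, -1.2]
gripper_width: 0.0871
```

Run:
```python
from h import *
robot.get_image('top')
p=robot.get_image('wrist');o=robot.get_obs();q=o['orientation'];a=2*np.arctan2(q[2],q[1]);print(o['time_s'],o['ee_pos'],a-2*np.pi)
V=np.ones((420,560)); V[240:]=0
P=[b+[0,0,.038] for b in CO]
for d in robot.outline_of('cover',p)[:1]:
    g=fit(p,d['mask'],P,[.54,-.295,-.1635],valid=V);print('cover',d['score'],g)
for d in robot.outline_of('rack',p)[:1]: print('rack',fit(p,d['mask'],RKJ,[.5785,-.158,-.18],valid=V))
save(p,'w10.png',(0,270,130,490),2.2)
```

```text
36.75 [ 0.53961935 -0.26384612  0.44201936] -1.7354296475320385
cover 0.84 [ 0.5405 -0.2956 -0.1659  0.9891]
rack [ 0.5785 -0.1582 -0.1854  0.9785]
```

View pics/w10.png

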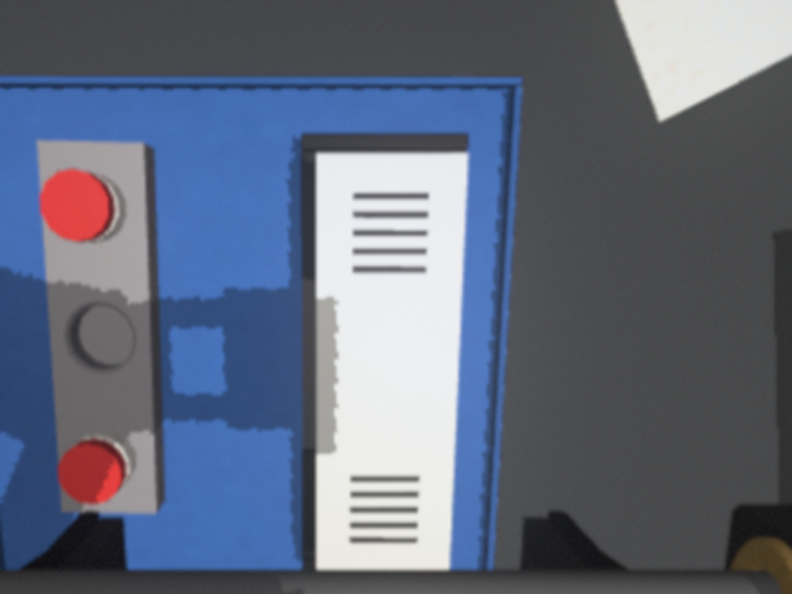

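The cover is closed and its outline agrees with the channel to within 0.5 mm. Well rim centre at crop (105,335). On to the bottle.

Request:
send_rows(rows=[[-0.0048, 0.0426, -0.01, 0], [-0.0048, 0.0426, -0.01, 0], [-0.0048, 0.0426, -0.01, 0], [-0.0048, 0.0426, -0.01, 0], [-0.0048, 0.0426, -0.01, 0], [-0.0048, 0.0426, -0.01, 0], [-0.0048, 0.0426, -0.01, 0], [-0.0048, 0.0426, -0.01, 0], [-0.0048, 0.0426, -0.01, 0], [-0.0048, 0.0426, -0.01, 0], [-0.0048, 0.0426, -0.01, 0]])

```text
time_s: 37.95
ee_pos: [0.4865, 0.2063, 0.3329]
orientation: [-0.001, -0.647, 0.763, 0.0]
wrist_force: [1.3, 0.9, 0.8]
gripper_width: 0.0873
```

Request:
send_rows(rows=[[0, 0, 0, 0], [0, 0, 0, 0], [0, 0, 0, 0], [0, 0, 0, 0]])

```text
time_s: 38.35
ee_pos: [0.4877, 0.2036, 0.3343]
orientation: [0.0, -0.646, 0.763, -0.0]
wrist_force: [0.4, 0.2, -0.2]
gripper_width: 0.0867
```

Run:
```python
from h import *
p=robot.get_image('wrist');o=robot.get_obs();q=o['orientation'];print(o['time_s'],o['ee_pos'])
for d in robot.outline_of('bottle',p)[:2]: print(d['score'],d['location'],d['mask'].sum(),fit(p,d['mask'],[cylpts(.026,.003,.04),cylpts(.016,.04,.061)],[.487,.205,0],yaw=False))
save(p,'w11.png',(120,270,180,380),3)
```

```text
38.4 [0.48767352 0.20354982 0.33436189]
0.87 [199.0, 269.5] 1024 [0.4843 0.2051 0.     0.9154]
```

View pics/w11.png

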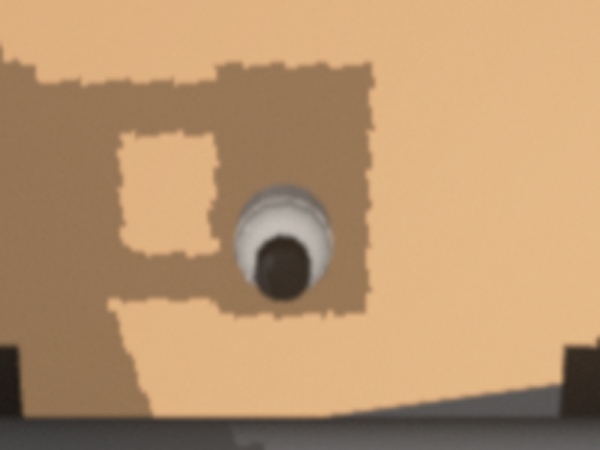

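The bottle is upright, its body about 98 px wide centred at crop (284,235), with the cap top at (283,267).

Run:
```python
from h import *
p=robot.get_image('wrist')
f=lambda x,y,z:toz(p,[y/3+120,x/3+180],z)[0,:2]
print('cap',f(283,267,.061),'base far',f(284,185,.003)-[.013,0],'widths',[f(333,240,z)-f(234,240,z) for z in(.02,.03,.04)],'y',[f(284,240,z) for z in(.02,.04)])
```

```text
cap [0.48521381 0.20430946] base far [0.48135119 0.20286519] widths [array([-0.00460815, -0.02763942]), array([-0.00445191, -0.02670229]), array([-0.00429566, -0.02576515])] y [array([0.48196242, 0.20484929]), array([0.4868097 , 0.20391599])]
```

Request:
send_rows(rows=[[-0.0035, 0.001, -0.04, 0], [0, 0, -0.04, 0], [0, 0, -0.03, 0], [0, 0, -0.01, 0], [0, 0, -0.007, 0], [0, 0, 0, 0], [0, 0, 0, 0]])

```text
time_s: 39.2
ee_pos: [0.4847, 0.2059, 0.2087]
orientation: [0.001, -0.647, 0.763, -0.001]
wrist_force: [0.8, 0.3, 0.2]
gripper_width: 0.087
```

Request:
send_rows(rows=[[0, 0, 0, 0], [0, 0, 0, 0], [0, 0, 0, 0], [0, 0, 0, 0], [0, 0, 0, 0], [0, 0, 0, 0], [0, 0, 0, 0], [0, 0, 0, 0], [0, 0, 0, 0], [0, 0, 0, 0]], hand=1, force=10)

```text
time_s: 40.2
ee_pos: [0.4837, 0.2057, 0.207]
orientation: [-0.0, -0.647, 0.763, 0.0]
wrist_force: [0.6, 0.6, 0.1]
gripper_width: 0.0258
```

Run:
```python
from h import *
p=robot.get_image('top');o=robot.get_obs();q=o['orientation'];print(o['time_s'],o['ee_pos'],2*np.arctan2(q[2],q[1])-2*np.pi,o['gripper_width'])
```

```text
40.25 [0.48367304 0.20574087 0.20703053] -1.735139952205678 0.0256501431083874
```

Request:
send_rows(rows=[[0, 0, 0.02, 0], [0, 0, 0.04, 0], [0, 0, 0.04, 0], [0.0106, -0.0403, 0, -0.0023], [0.0106, -0.0403, 0, -0.0023], [0.0106, -0.0403, 0, -0.0023], [0.0106, -0.0403, 0, -0.0023], [0.0106, -0.0403, 0, -0.0023], [0.0106, -0.0403, 0, -0.0023], [0.0106, -0.0403, 0, -0.0023], [0.0106, -0.0403, 0, -0.0023], [0.0106, -0.0403, 0, -0.0023]])

```text
time_s: 41.45
ee_pos: [0.5792, -0.1587, 0.307]
orientation: [0.0, -0.639, 0.77, 0.0]
wrist_force: [1.9, -0.1, -0.5]
gripper_width: 0.0252
```

Request:
send_rows(rows=[[0, 0, 0, 0], [0, 0, 0, 0], [0, 0, 0, 0], [0, 0, 0, 0], [0, 0, 0, 0]])

```text
time_s: 41.95
ee_pos: [0.579, -0.1557, 0.3071]
orientation: [-0.0, -0.639, 0.769, 0.0]
wrist_force: [-0.3, 0.4, 0.2]
gripper_width: 0.0254
```

Run:
```python
from h import *
p=robot.get_image('wrist');o=robot.get_obs();q=o['orientation'];print(o['time_s'],o['ee_pos'],2*np.arctan2(q[2],q[1])-2*np.pi)
d=robot.outline_of('rack',p); print('rack',[fit(p,e['mask'],RK,[.5785,-.158,-.18]) for e in d[:1]])
save(p,'w12.png',s=1.42)
```

```text
42.0 [ 0.57908481 -0.15589328  0.30719787] -1.7544155332986238
rack [array([ 0.5785, -0.1582, -0.1852,  0.7081])]
```

Picture limit reached, so I continue on numbers. Descend to just above the well and recheck the pose.

Request:
send_rows(rows=[[0, -0.0005, -0.04, -0.001], [0, 0, -0.02, 0], [0, 0, -0.007, 0], [0, 0, 0, 0], [0, 0, 0, 0], [0, 0, 0, 0], [0, 0, 0, 0]])

```text
time_s: 42.75
ee_pos: [0.5797, -0.1577, 0.2416]
orientation: [0.001, -0.638, 0.77, -0.001]
wrist_force: [0.5, -1.8, -0.7]
gripper_width: 0.0254
```

Run:
```python
from h import *
p=robot.get_image('top');t=robot.get_image('scene');w=robot.get_image('wrist');o=robot.get_obs();print(o['time_s'],o['ee_pos'])
dz=o['ee_pos'][2]-.207
B=[cylpts(.026,.003+dz,.04+dz),cylpts(.016,.04+dz,.061+dz)]
for n,c in (('top',p),('scene',t),('wrist',w)):
  for d in robot.outline_of('bottle',c)[:2]: print(n,'bottle',round(d['score'],2),d['location'],d['mask'].sum(),toz(c,d['location'],.03+dz),proj(c,[*o['ee_pos'][:2],.03+dz]))
  for d in robot.outline_of('rack',c)[:1]: print(n,'rack',round(d['score'],2),fit(c,d['mask'],RKJ,[.5785,-.157,-.185]))
```

```text
42.9 [ 0.57932166 -0.15758132  0.24079008]
top rack 0.81 [ 0.5843 -0.1411 -0.3079  0.258 ]
scene rack 0.55 [ 0.5837 -0.1593 -0.1339  0.535 ]
wrist bottle 0.98 [245.0, 274.9] 2080 [[ 0.58567508 -0.15950904  0.06379008]] [[258.10864967 273.38410377]]
```

Request:
send_rows(rows=[[-0.0008, 0.0007, -0.004, 0], [0, 0, -0.004, 0], [0, 0, -0.003, 0], [0, 0, -0.002, 0], [0, 0, -0.002, 0], [0, 0, 0, 0], [0, 0, 0, 0]])

```text
time_s: 43.9
ee_pos: [0.5783, -0.1568, 0.2251]
orientation: [0.0, -0.638, 0.77, -0.0]
wrist_force: [0.3, 0.4, -0.5]
gripper_width: 0.0254
```

Already 7 mm into the well with no contact force. Continue down.

Request:
send_rows(rows=[[0, 0, -0.003, 0], [0, 0, -0.003, 0], [0, 0, -0.002, 0], [0, 0, -0.001, 0], [0, 0, -0.0007, 0], [0, 0, 0, 0], [0, 0, 0, 0], [0, 0, 0, 0]])

```text
time_s: 44.7
ee_pos: [0.5784, -0.1568, 0.2155]
orientation: [0.0, -0.638, 0.77, -0.0]
wrist_force: [-0.6, -0.3, -0.0]
gripper_width: 0.0251
```

Request:
send_rows(rows=[[0, 0, -0.0006, 0], [0, 0, -0.0006, 0], [0, 0, -0.0004, 0], [0, 0, 0, 0], [0, 0, 0, 0]])

```text
time_s: 45.2
ee_pos: [0.5784, -0.1568, 0.214]
orientation: [0.0, -0.638, 0.77, -0.0]
wrist_force: [-0.3, 0.6, 0.6]
gripper_width: 0.0255
```

Request:
send_rows(rows=[[0, 0, -0.0005, 0], [0, 0, 0, 0], [0, 0, 0, 0]])

```text
time_s: 45.5
ee_pos: [0.5786, -0.1568, 0.2139]
orientation: [0.0, -0.638, 0.77, -0.0]
wrist_force: [-1.2, 0.7, 5.3]
gripper_width: 0.0254
```

On the floor of the well. Release, rise straight, then final numeric checks.

Request:
send_rows(rows=[[0, 0, 0, 0], [0, 0, 0, 0], [0, 0, 0, 0], [0, 0, 0, 0], [0, 0, 0, 0], [0, 0, 0, 0]], hand=0)

```text
time_s: 46.1
ee_pos: [0.5782, -0.1568, 0.2131]
orientation: [-0.0, -0.638, 0.77, 0.0]
wrist_force: [-0.8, 0.7, -0.3]
gripper_width: 0.0654
```

Request:
send_rows(rows=[[0, 0, 0.01, 0], [0, 0, 0.03, 0], [0, 0, 0.045, 0], [0, 0, 0.045, 0], [0, 0, 0.045, 0], [-0.02, -0.03, 0.03, 0], [-0.02, -0.03, 0.03, 0], [0, -0.02, 0, 0], [0, 0, 0, 0], [0, 0, 0, 0], [0, 0, 0, 0], [0, 0, 0, 0]])

```text
time_s: 47.3
ee_pos: [0.5385, -0.2358, 0.447]
orientation: [-0.0, -0.639, 0.769, 0.001]
wrist_force: [-0.1, 0.1, -0.1]
gripper_width: 0.087
```

Run:
```python
from h import *
V=np.ones((420,560)); V[240:]=0
o=robot.get_obs();print(o['time_s'],o['ee_pos'])
w=robot.get_image('wrist'); t=robot.get_image('top'); s=robot.get_image('scene')
up=lambda P,z:[b+[0,0,z] for b in P]
BB=[cylpts(.026,.028,.047),cylpts(.016,.047,.068)]
for n,c,v in(('wrist',w,V),('top',t,None),('scene',s,None)):
  for k,P,v0 in (('cover',up(CO,.038),[.5402,-.2953,-.1635]),('rack',RKJ,[.5785,-.158,-.185]),('bottle',BB,[.5785,-.157,0])):
    for d in robot.outline_of(k,c)[:1]:
      L=d['location']; print(n,k,round(d['score'],2),np.round(L),d['mask'].sum(),fit(c,d['mask'],P,v0,yaw=k!='bottle',valid=v), 'top@.068',toz(c,L,.068)[0,:2] if k=='bottle' else '')
  for k in('tub','brush','spacer','block','channel'):
    for d in robot.outline_of(k,c)[:1]: print(n,k,round(d['score'],2),np.round(d['location']),toz(c,d['location'],.01)[0,:2].round(3))
# dark cap centroid in wrist
g=cv2.cvtColor(w['frame'],cv2.COLOR_RGB2GRAY)
q=proj(w,[[.5785,-.157,.068]])[0].round().astype(int); print(q); sub=g[q[0]-12:q[0]+13,q[1]-12:q[1]+13]; print(sub[::3,::3])
```

```text
47.3 [ 0.53853447 -0.23576809  0.44699829]
wrist cover 0.59 [154. 330.] 12391 [ 0.5404 -0.2952 -0.1636  0.9883] top@.068 
wrist rack 0.59 [136. 202.] 7491 [ 0.5785 -0.1581 -0.1849  0.9134] top@.068 
wrist bottle 0.64 [151. 198.] 579 [ 0.5782 -0.1595  0.      0.9597] top@.068 [ 0.58013709 -0.16445591]
wrist brush 0.84 [23. 50.] [ 0.737 -0.029]
top cover 0.55 [260. 446.] 1171 [ 0.5374 -0.2936 -0.1857  0.4931] top@.068 
top rack 0.82 [231. 386.] 1373 [ 0.5797 -0.1559 -0.1832  0.8556] top@.068 
top tub 0.82 [315. 110.] [0.358 0.553]
top brush 0.65 [141. 331.] [ 0.805 -0.018]
top channel 0.6 [260. 431.] [ 0.486 -0.261]
scene cover 0.79 [223. 149.] 1064 [ 0.5385 -0.2937 -0.1667  0.9234] top@.068 
scene rack 0.92 [228. 193.] 852 [ 0.5786 -0.1569 -0.2111  0.8614] top@.068 
scene bottle 0.4 [224. 193.] 79 [ 0.5829 -0.155   0.      0.8968] top@.068 [ 0.59794057 -0.15643537]
scene tub 0.68 [139. 378.] [0.353 0.554]
scene spacer 0.34 [250. 151.] [ 0.63  -0.306]
scene channel 0.41 [249. 151.] [ 0.627 -0.305]
[154 191]
[[108 107 102  94 151 162 163 151 129]
 [106 107  91 153 167 152 166 170 155]
 [104 107 106 123  57  39  40 136 165]
 [103 108  83  40  41  41  37  52 163]
 [101 106  69  38  40  41  39  40 158]
 [102 106  97  37  37  38  37 111 155]
 [100 107 107  87  50  68 123 148 132]
 [ 94 106 106 108 104 104 113 105  91]
 [ 90 106 106 105 107 107 105 102 101]]
```

```bash
python3 -c "
from bench import robot
print(robot.sign_off(), robot.get_obs()['time_s'])"
```

```text
the job is handed in; nothing more can be done
the job is handed in; nothing more can be done
```

The kit is packed and handed in at about 47 s, with the gripper open and clear of everything. I placed the pieces in the order asked: channel, spacer, block, cover, bottle. Each was lowered until light contact at the height I expected before I let go.

**Last checks that agreed (wrist camera)**
- **Cover:** it sits within about 1 mm and under 0.01 rad of where I measured the channel. The tabs passed the channel's walls without any contact force.
- **Bottle:** it is within about 1.5 mm of the well centre. It touched down at the height of the well floor, and the cap is where an upright bottle should show it.
- **Wrist force:** no reading above 10 N.
- **Tub and brush:** I never went near either. They read within about 8 mm of their first positions, apart from one brush reading where only part of it was in view.

**Checks that were weak or disagreed**
- **Spacer:** one fit put it about 1.5 mm off the hole across the channel. I left it, since its 12 mm bore is wider than the 9 mm hole.
- **Block:** I saw it lined up over the hole pair before lowering, but did not look at it again before closing the cover.
- **Top and scene cameras:** their fits were poorer. The top view of the cover matched badly (overlap 0.49), the scene rack angle was 0.03 rad off, and the scene view put the bottle about 5 mm away. I trusted the wrist camera.
- **Viewing limit:** I had used all 16 views by the time the bottle was over the rack, so its placing and the final state were checked by numbers only.

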